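# Unhook the blue vial carrier and store it in the cold box

## Task

Put the blue vial carrier away in the cold box: lift the box's lid by its black bar until it rests back on its stop, then lift the blue carrier up and off its hook and lower it into the yellow seat in the box, letting go only once it stands on the seat's floor. Then guide the lid all the way shut, never letting it fall, and leave the orange carrier on its hook and the jar and beaker where they are.

Things in the scene. Friction and masses are not known exactly. Their poses are not given: they have to be found in the camera images.
- carrier_blue: Blue-banded vial carrier, about 0.25 kg: aluminium block 54 mm across, 38 mm high (blue vial caps to 49 mm); above it a stiff steel strap handle: two upright flat legs 14 mm wide (x), 4 mm thick, outer faces 46 mm apart (y), up to 92 mm, joined by a strap roof with its peak at 104 mm. Hangs by the roof on a hook rod 95 mm above its underside, along its x. Origin: centre of underside; z up.
- carrier_blue_grip (a point): Point midway between the two handle legs of the blue carrier, 85 mm above its underside. The legs can be gripped here from above, fingers closing along the carrier's y on their outer faces, the hook rod passing between the fingers. While it hangs, the hook's tip reaches 28 mm above this point. Axes as the carrier's.
- carrier_orange: The same carrier with orange band and caps, hanging on the other hook. Bystander. Origin: centre of its underside.
- stand: Fixed stand, left or right of the robot: white base plate 100 x 240 x 12 mm, a cross bar 199 mm high and 80 mm along +x, and two hooks of 8 mm rod pointing to -x, 75 mm to +y and -y of the middle. Each has a level saddle 22 mm long, rod axis 185 mm high, and an upturned tip 22 mm to -x, its top 203 mm high. Either carrier on either hook. Origin: on the table, below the middle between the saddles.
- hook_a (a point): Middle of the saddle of the stand's +y hook, on the rod's axis. Axes as the stand's.
- hook_b (a point): Middle of the saddle of the stand's -y hook, on the rod's axis. Axes as the stand's.
- coldbox: Fixed blue cold box, outside 125 (x) x 200 (y) x 135 mm high, walls and floor 12 mm, open on top under its lid; on the other side of the robot from the stand. Origin: centre of its underside; its front, where the lid's handle is, faces -x; z up.
- lid (a joint): Angle of the box's white lid about its hinge along the box's y at the far (+x) rim: 0 shut, 1.85 rad (just past upright) on its stop, where it stays by itself; let go before upright, it falls shut. Lid 125 x 200 x 16 mm, 0.2 kg.
- lid_hinge (a point): Point on the lid's hinge axis, at the middle of the box's far rim, 135 mm above the table. Axes as the box's.
- lid_handle (a point): Middle of the lid's black handle bar: round, 12 mm thick, along the box's y, 90 mm between its side arms. Its axis is 167 mm from the hinge towards the front and 8 mm above the lid's underside (143 mm above the table when shut), with an open gap of 36 mm between bar and lid edge for a finger. Moves with the lid.
- seat (a point): Centre of the floor of the seat inside the box, 18 mm above the table: a yellow conical collar on a black plate, 60 mm wide inside at the floor, 72 mm at its top 14 mm higher. Its place along the box's y varies by up to 25 mm from the box's middle. z up.
- jar: Loose amber jar with white cap, 56 mm across, 85 mm high. Bystander. Origin: centre of its underside.
- beaker: Loose white beaker, 60 mm across, 70 mm high. Bystander. Origin: centre of its underside.
Things that resemble listed ones, but are neither listed nor needed, are in the scene too. What is shaped like the carrier_blue but green or purple is not meant.

How it is judged:
By the outcome, as a careful person would: the job done as asked, in the order asked, and still so for the second after the job is handed in, with the robot touching nothing.
It also fails if it takes over 67 s, if anything falls off the work surface, if the arm or the gripper's body presses on something with over 40 N, if the wrist force passes 120 N, or if a joint passes its speed limit or range.

## Robot

A 7-joint arm with a two-finger parallel gripper is mounted at the origin on the work surface. World frame = base frame: x ahead of the robot, y to its left, z up, the work surface at z = 0. Lengths are in mm, angles in degrees, forces in N, time in s.
With the tool pointing down it reaches from about 425 to 875 mm from the base axis. Payload 4.7 kg.
Tool frame: the origin (TCP) lies on the centre line of the jaws, within the pads' length; the fingertips stand 14 mm ahead of it and the grasp point (between the pads) lies 5 mm behind it (manip.tips_ahead is the z of the fingertips in the tool frame, in mm); z points along the fingers, y is the line along which they close (so a half turn about z gives the same grasp; the last joint's range is limited). The gripper opens to 87 mm and grips with 3 to 60 N. Pads are 19 mm wide; open, the fingers measure 117 mm over their backs; the gripper's body (75 mm by 190 mm) begins 51 mm behind the grasp point.
Start: joints at [64.349, 18.392, -4.016, 83.108, 1.295, 78.541, -3.26], TCP at [289.598, -581.942, 236.587] pointing down, gripper open.
Joint ranges: [-163.93, 163.93], [-17.29, 119.83], [-79.2, 71.16], [3.27, 140.29], [-89.18, 269.18], [5.43, 117.66], [-154.24, 154.24]. Speed limits (degrees/s): [147.25, 147.25, 180, 180, 180, 180, 180].

## Interface

Orientations are given as [roll, pitch, yaw] about the fixed x, y, z axes, in that order (R = Rz(yaw) Ry(pitch) Rx(roll)).
In Python, from workcell import manip, optics, search_frame gives the robot as it stands. The module is installed in compiled form; this text tells all that it offers.
- The arm moves only by the shell command python3 -m handwheel 'ROWS'. ROWS is JSON, one flat list of numbers, 5 for each row, row after row: the opening, from 0 (shut) to 1 (fully open), then the shift along the tool's x, y, z in m, then the turn about the tool's z in rad. In form: [jaw, x, y, z, yaw, jaw, x, y, z, yaw, ...]. A call has exactly 10 rows; each row shifts and turns the commanded pose from where the row before left it, along the tool's axes as they then stand; what a row does not reach is not made up. A row lasts 1/12 s, in which the tool goes at most 41.7 mm and 7.16 degrees, less where a joint would pass 70% of its speed; a pose out of reach is approached as far as the arm can. A call is refused whole if a number of a shift passes 0.0417 or a number of a turn 0.125, either way. A call with a gripper value outside its range is refused whole. The fingers move at their own pace and stop on an object; the grip force is fixed at half the most. Time passes only in rows, so rows that do not move let the fingers close, or fill a call up. It gives the time, the measured TCP pose, the force, the opening and the grip force at its end, in the units of the state.
- manip.read_state(): the state, without advancing time (a new reading comes with each control period).
- optics.get_image(name): name is "scene" or "top" or "wrist"; returns a dict with "image" (384x512x3 uint8, red, green, blue), "vertical_fov" (degrees; the focal length in pixels is half the picture's height over the tangent of half this angle, whatever the lens; pixels are square), "cx", "cy" (the principal point, pixels), "rvec" (rotation vector, rad) and "tvec" (3), from world to camera coordinates, as OpenCV has them; the wrist camera has in their place "T_tool_cam" (4x4, takes a point from camera to tool coordinates, whose origin is the TCP and whose axes are the flange's). Camera axes: x right, y down, z forward; pixel columns grow to the right and rows downward; lengths in mm; the calibration is good to about 2 mm. A picture is of the moment at which its call begins: read the wrist's pose just before it. There is no depth.
- manip.job_done(): hands the job in; it is judged then, once.
Trained networks look in a picture, given as the dict that the camera call returned (one of the last four; its "shot" number tells which), for a name from the list of things; names that differ only in an ending like _2 or _b are one class to them, and where a whole thing is asked for, a point or a joint stands for the part that bears it (a point fixed in the world has none). Each returns a list of dicts, best first, with "score" (0 to 1); they miss things now and then, are a little off and sometimes report something else, mostly with a low value. They report only what shows in the picture. A call takes as long as a camera call. They do not tell look-alikes from the thing itself.
- search_frame(query, picture): "box" ([left, top, right, bottom] in pixels, round what is visible of it).
The state is a dict: "time_s": time; "joints": joint angles; "joint_velocities": joint speeds; "joint_torque": joint torques, N m; "tool_pos": TCP position; "tool_rot": TCP orientation; "force": force on the tool from outside, world axes, zero at the start; "ft_torque": the same for the moment, N m; "grip_width": finger opening in mm; "grip_force": force on a finger pad.
Only numpy, scipy, OpenCV 4.12 (cv2) and the standard library are available. Lean on these libraries where they do the work, as an engineer would, in place of code of your own. Each camera call takes 0.05 s, during which the arm holds its last target. There are 200 camera calls.

## Working session

There is one attempt and no reset: what is moved stays moved. The work goes in short steps, Python scripts to look and compute and a shell command to move; the robot and the scene stay as the last step left them, time stands still between calls to the robot, and variables do not carry over. Pictures are saved under pics/ and viewed, at most 10 in all, crops included, and the job is handed in when it is done.

```bash
mkdir -p pics
cat > h.py <<'E'
import numpy as np, cv2
from workcell import manip, optics, search_frame
from scipy.spatial.transform import Rotation as Ro
def K(p):
    h,w=p["image"].shape[:2]; f=h/2/np.tan(np.radians(p["vertical_fov"])/2)
    return np.array([[f,0,p["cx"]],[0,f,p["cy"]],[0,0,1.]])
def ext(p,s=None):
    if "T_tool_cam" in p:
        T=np.eye(4);T[:3,:3]=Ro.from_euler("xyz",s["tool_rot"],degrees=True).as_matrix();T[:3,3]=s["tool_pos"]
        T=np.linalg.inv(T@np.array(p["T_tool_cam"])); return T[:3,:3],T[:3,3]
    return cv2.Rodrigues(np.array(p["rvec"],float))[0],np.array(p["tvec"],float).ravel()
def proj(p,X,s=None):
    R,t=ext(p,s); c=np.atleast_2d(X)@R.T+t; c=c@K(p).T; return c[:,:2]/c[:,2:]
def ray(p,uv,s=None):
    R,t=ext(p,s); d=R.T@np.linalg.inv(K(p))@[uv[0],uv[1],1]; return -R.T@t,d/np.linalg.norm(d)
def onz(p,uv,z,s=None):
    o,d=ray(p,uv,s); return o+d*(z-o[2])/d[2]
def save(p,n): cv2.imwrite(f"pics/{n}.png",p["image"][:,:,::-1])
E
python3 - <<'E'
from h import *
s=manip.read_state(); print(s["tool_pos"],s["tool_rot"],s["grip_width"],manip.tips_ahead)
for n in("scene","top"):
    p=optics.get_image(n); save(p,n+"0"); R,t=ext(p); print(n,-R.T@t,K(p)[0,0],p.keys())
    for q in("carrier_blue","stand","coldbox","lid","lid_handle","jar","beaker","seat"):
        print(q,[(np.round(d["score"],2),np.round(d["box"]).tolist()) for d in search_frame(q,p)[:4]])
E
```

```text
[ 289.3264441  -581.46652999  235.45507076] [-1.79890408e+02  7.03468464e-03  2.64612768e+01] 87.14439582634996 14.0
scene [1096.13678956 -321.11853288  685.22807137] 371.93196218565924 dict_keys(['image', 'vertical_fov', 'cx', 'cy', 'rvec', 'tvec', 'shot'])
carrier_blue [(np.float64(0.84), [229.0, 180.0, 249.0, 215.0]), (np.float64(0.75), [283.0, 139.0, 298.0, 179.0]), (np.float64(0.73), [350.0, 173.0, 371.0, 208.0]), (np.float64(0.64), [298.0, 148.0, 319.0, 189.0])]
stand [(np.float64(0.89), [253.0, 150.0, 348.0, 271.0]), (np.float64(0.66), [86.0, 199.0, 207.0, 286.0])]
coldbox [(np.float64(0.64), [87.0, 200.0, 211.0, 326.0]), (np.float64(0.4), [87.0, 201.0, 208.0, 284.0])]
lid [(np.float64(0.89), [90.0, 198.0, 207.0, 284.0])]
lid_handle [(np.float64(0.56), [89.0, 202.0, 206.0, 284.0])]
jar [(np.float64(0.57), [266.0, 270.0, 292.0, 315.0])]
beaker [(np.float64(0.87), [190.0, 193.0, 212.0, 226.0]), (np.float64(0.7), [89.0, 203.0, 215.0, 328.0])]
seat []
top [416.1987508   45.09851623 917.82701116] 398.3353043029228 dict_keys(['image', 'vertical_fov', 'cx', 'cy', 'rvec', 'tvec', 'shot'])
carrier_blue [(np.float64(0.89), [228.0, 259.0, 248.0, 282.0]), (np.float64(0.83), [137.0, 210.0, 173.0, 239.0]), (np.float64(0.73), [107.0, 233.0, 137.0, 263.0]), (np.float64(0.68), [83.0, 196.0, 119.0, 223.0])]
stand [(np.float64(0.85), [114.0, 156.0, 254.0, 232.0])]
coldbox [(np.float64(0.78), [308.0, 164.0, 424.0, 257.0])]
lid [(np.float64(0.78), [315.0, 162.0, 425.0, 256.0])]
lid_handle [(np.float64(0.98), [312.0, 161.0, 427.0, 258.0])]
jar [(np.float64(0.81), [249.0, 116.0, 274.0, 152.0]), (np.float64(0.32), [315.0, 160.0, 427.0, 259.0])]
beaker [(np.float64(0.84), [268.0, 258.0, 298.0, 289.0])]
seat []
```

```bash
python3 -c "
import cv2,numpy as np
a=cv2.imread('pics/scene0.png')[120:340,70:390];b=cv2.imread('pics/top0.png')[100:300,70:440]
cv2.imwrite('pics/s1.png',cv2.resize(a,None,fx=2.5,fy=2.5,interpolation=2));cv2.imwrite('pics/t1.png',cv2.resize(b,None,fx=2.16,fy=2.16,interpolation=2))"
```

```text
(no output)
```

View pics/s1.png

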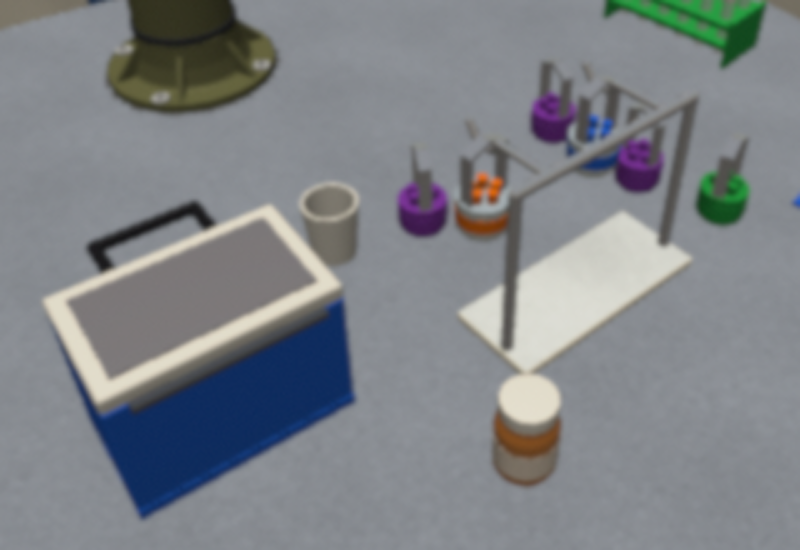

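View pics/t1.png

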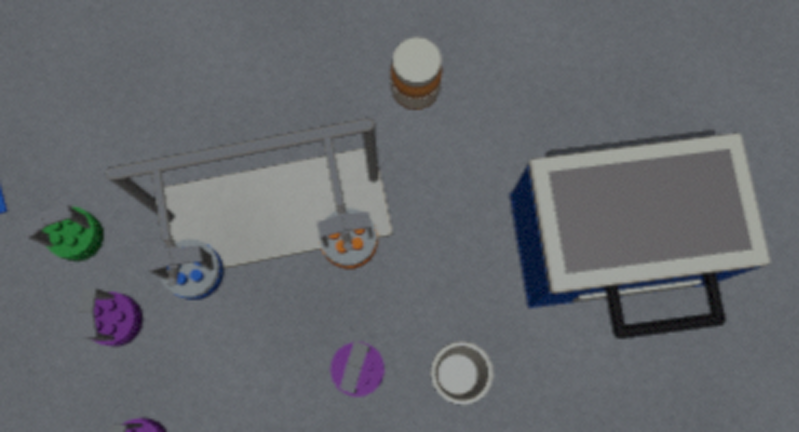

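The top view shows the box at the right with its handle toward the robot. The stand is at the left, with blue on its +y hook and orange on its -y hook, and there are green and purple decoys. The scene view agrees with this. Next I fit the poses from corners in both views.

Run:
```python
from h import *
from scipy.optimize import least_squares
S=optics.get_image("scene");T=optics.get_image("top")
sc=lambda a:np.array(a)/2.5+[70,120]
tp=lambda a:np.array(a)/2.16+[70,100]
def fit(X,us,ut,x0):
    X=np.array(X,float)
    def W(q,X=X):
        R=Ro.from_euler("z",q[2]).as_matrix(); return X@R.T+[q[0],q[1],0]
    f=lambda q:np.concatenate([(proj(S,W(q,X[[i for i,_ in us]]))-sc([u for _,u in us])).ravel(),(proj(T,W(q,X[[i for i,_ in ut]]))-tp([u for _,u in ut])).ravel()])
    r=least_squares(f,x0,x_scale=[10,10,.1],loss="soft_l1"); print(r.x[:2],np.degrees(r.x[2]));print(np.round(r.fun,1)); return r.x
# lid corners & handle outer corners
L=[[62.5,100,151],[62.5,-100,151],[-62.5,-100,151],[-62.5,100,151],[-104.5,0,143]]
b=fit(L,[(0,(342,288)),(1,(100,403)),(2,(45,300)),(3,(270,207))],[(0,(530,165)),(1,(740,135)),(2,(768,263)),(3,(550,292)),(4,(670,322))],[600,-200,0.])
# stand: crossbar ends top, plate corners unknown x: use bar ends
B=[[80,120,199],[80,-120,199]]
for h in(112,120):
  B=[[80,h,199],[80,-h,199],[0,75,109],[0,-75,109]]
  s=fit(B,[(0,(693,100)),(1,(518,195)),(2,(597,140)),(3,(484,205))],[(0,(112,170)),(1,(373,125)),(2,(192,272)),(3,(348,243))],[500,250,0.])
for n,P in(("S",S),("T",T)):
    for q in("jar","beaker"):
        d=search_frame(q,P)
        if d: bx=d[0]["box"]; print(n,q,onz(P,((bx[0]+bx[2])/2,(bx[1]+bx[3])/2),40))
```

```text
[ 554.34742551 -198.38690189] 1.66981854232551
[ 0.5 -1.9 -1.5  0.2 -2.1 -0.8  0.1 -2.4 -1.3 -3.4 -0.2 -2.3  1.1 -0.3
  0.3 -0.1 -1.1  1.2]
[556.37534952 152.6185146 ] 4.344670164213724
[-0.3 -1.1 -2.3 -0.8 -1.4  3.3 -1.   1.1 -0.   0.1 -2.6  0.3 -0.7 -1.9
 -0.6 -1.4]
[555.07308391 153.32086966] 4.530242984159312
[ 1.6 -2.8 -5.1  0.4 -1.6  2.9 -1.   0.8 -4.8  1.7  1.1  0.1 -1.  -1.2
 -0.9 -0.9]
S beaker [430.99818508 -24.32324424  40.        ]
T jar [746.83466099 -10.196356    40.        ]
T beaker [430.73252864 -13.96214511  40.        ]
```

```bash
python3 -m handwheel '[1,0,0,0,-0.114,1,0,0,0,-0.114,1,0,0,0,-0.114,1,0,0,0,-0.114,1,0,0,0,-0.114,1,0,0,0,-0.114,1,0,0,0,-0.114,1,0,0,0,-0.114,1,0,0,0,-0.114,1,0,0,0,-0.114]'
python3 -m handwheel '[1,0.034,0.014,-0.005,0,1,0.034,0.014,-0.005,0,1,0.034,0.014,-0.005,0,1,0.034,0.014,-0.005,0,1,0.034,0.014,-0.005,0,1,0.034,0.014,-0.005,0,1,0.034,0.014,-0.005,0,1,0.034,0.014,-0.005,0,1,0.034,0.014,-0.005,0,1,0,0,0,0]'
python3 - <<'E'
from h import *
s=manip.read_state(); p=optics.get_image("wrist"); save(p,"w1"); print(s["tool_pos"],s["tool_rot"],s["joints"],s["time_s"]); print(np.round(p["T_tool_cam"],2).tolist())
for q in("lid_handle","lid"): print(q,[(d["score"],np.round(d["box"]).tolist()) for d in search_frame(q,p)[:2]])
b=[554.3,-198.4];R=Ro.from_euler("z",1.67,degrees=True).as_matrix()
for X in [[62.5,100,151],[62.5,-100,151],[-62.5,-100,151],[-62.5,100,151],[-104.5,45,143],[-104.5,-45,143]]:
    print(X,np.round(proj(p,R@X+[*b,0],s)))
E
```

```text
time_s: 2.03
tool_pos: [289.6, -582.0, 236.6]
tool_rot: [-180.0, 0.0, 92.1]
force: [0.3, -0.3, 0.3]
grip_width: 87.1
grip_force: 0.0
time_s: 2.87
tool_pos: [410.3, -264.2, 283.5]
tool_rot: [179.8, -0.0, 92.4]
force: [0.8, -1.1, 0.8]
grip_width: 86.8
grip_force: 0.0
[ 410.28349713 -264.20762575  283.49241672] [ 1.79788069e+02 -2.24195145e-02  9.24433358e+01] [ 56.3638685   -1.84717419 -25.79340546 100.52377563  -0.94969951
  80.97519905  33.17189289] 2.8667
[[-0.0, -0.96, -0.28, 77.81], [1.0, -0.0, 0.0, 0.69], [-0.0, -0.28, 0.96, -148.58], [0.0, 0.0, 0.0, 1.0]]
lid_handle [(0.68, [296.0, 1.0, 512.0, 225.0])]
lid [(0.63, [297.0, 0.0, 512.0, 225.0])]
[62.5, 100, 151] [[533. -21.]]
[62.5, -100, 151] [[479. 226.]]
[-62.5, -100, 151] [[344. 225.]]
[-62.5, 100, 151] [[368. -23.]]
[-104.5, 45, 143] [[306.  56.]]
[-104.5, -45, 143] [[300. 164.]]
```

View pics/w1.png

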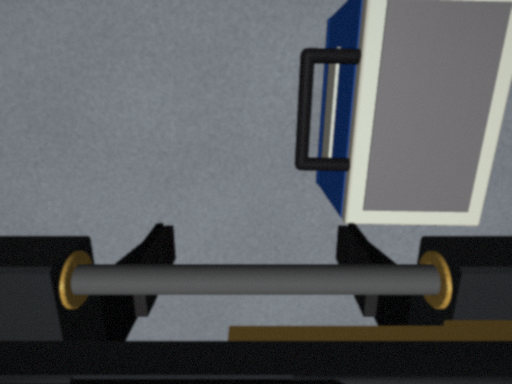

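The wrist picture shows the handle bar from (306,56) to (301,163) and the lid corner at (345,223). Both are within about 2 px of the fitted box pose. Next I go above the bar with the jaws partly closed.

```bash
python3 -m handwheel '[0.4,0.0116,0.0077,0.012,0,0.4,0.0116,0.0077,0.012,0,0.4,0.0116,0.0077,0.012,0,0.4,0.0116,0.0077,0.012,0,0.4,0.0116,0.0077,0.012,0,0.4,0.0116,0.0077,0.012,0,0.4,0,0,0,0,0.4,0,0,0,0,0.4,0,0,0,0,0.4,0,0,0,0]'
python3 - <<'E'
from h import *
s=manip.read_state(); p=optics.get_image("wrist"); save(p,"w2"); print(s["tool_pos"],s["tool_rot"])
b=[554.3,-198.4];R=Ro.from_euler("z",1.67,degrees=True).as_matrix()
for X in [[62.5,100,151],[62.5,-100,151],[-62.5,-100,151],[-62.5,100,151],[-104.5,45,143],[-104.5,-45,143]]:
    print(X,np.round(proj(p,R@X+[*b,0],s)))
E
```

```text
time_s: 3.85
tool_pos: [449.8, -203.1, 210.3]
tool_rot: [180.0, 0.1, 91.6]
force: [0.1, -0.3, -1.2]
grip_width: 36.1
grip_force: 0.0
[ 449.79034602 -203.08739509  210.28647782] [1.79958106e+02 5.91688549e-02 9.16221099e+01]
[62.5, 100, 151] [[539.  49.]]
[62.5, -100, 151] [[475. 334.]]
[-62.5, -100, 151] [[310. 335.]]
[-62.5, 100, 151] [[326.  49.]]
[-104.5, 45, 143] [[254. 141.]]
[-104.5, -45, 143] [[254. 264.]]
```

View pics/w2.png

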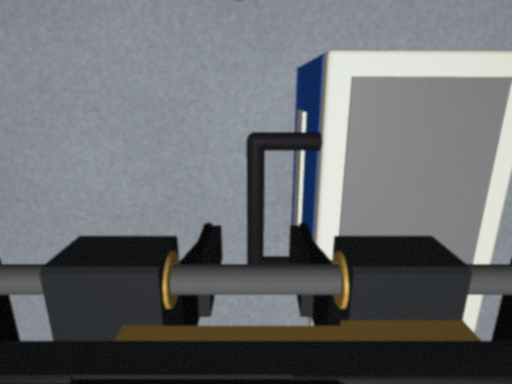

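The bar runs at column 256, midway between the fingertips at about 215 and 297. I descend and close.

```bash
python3 -m handwheel '[0.4,0,0,0.01,0,0.4,0,0,0.01,0,0.4,0,0,0.01,0,0.4,0,0,0.01,0,0.4,0,0,0.01,0,0.4,0,0,0.01,0,0.4,0,0,0.008,0,0.4,0,0,0.004,0,0.4,0,0,0,0,0.4,0,0,0,0]'
python3 -m handwheel '[0,0,0,0,0,0,0,0,0,0,0,0,0,0,0,0,0,0,0,0,0,0,0,0,0,0,0,0,0,0,0,0,0,0,0,0,0,0,0,0,0,0,0,0,0,0,0,0,0,0]'
python3 - <<'E'
import numpy as np
# arc in tool rows: ty=+x box, tz=-z ; steps over theta
th=np.radians(np.linspace(0,106.5,31)); x=-167*np.cos(th)+8*np.sin(th); z=167*np.sin(th)+8*np.cos(th)
for a,b in zip(np.diff(x),np.diff(z)): print(round(a/1e3,4),round(-b/1e3,4))
E
```

```text
time_s: 4.73
tool_pos: [450.2, -201.2, 137.5]
tool_rot: [180.0, -0.0, 91.8]
force: [-0.5, 0.2, 0.8]
grip_width: 34.7
grip_force: 0.0
time_s: 5.57
tool_pos: [449.7, -201.3, 137.8]
tool_rot: [-180.0, 0.0, 91.8]
force: [-4.5, 0.8, 4.7]
grip_width: 11.2
grip_force: 30.0
0.0008 -0.0103
0.0015 -0.0103
0.0021 -0.0101
0.0027 -0.01
0.0033 -0.0098
0.0039 -0.0096
0.0045 -0.0093
0.0051 -0.009
0.0056 -0.0087
0.0062 -0.0083
0.0067 -0.0079
0.0071 -0.0075
0.0076 -0.007
0.008 -0.0066
0.0084 -0.0061
0.0088 -0.0055
0.0091 -0.005
0.0094 -0.0044
0.0096 -0.0038
0.0098 -0.0032
0.01 -0.0026
0.0102 -0.002
0.0103 -0.0013
0.0103 -0.0007
0.0104 -0.0001
0.0103 0.0006
0.0103 0.0012
0.0102 0.0019
0.0101 0.0025
0.0099 0.0031
```

```bash
python3 -m handwheel '[0,0,0.0008,-0.0103,0,0,0,0.0015,-0.0103,0,0,0,0.0021,-0.0101,0,0,0,0.0027,-0.01,0,0,0,0.0033,-0.0098,0,0,0,0.0039,-0.0096,0,0,0,0.0045,-0.0093,0,0,0,0.0051,-0.009,0,0,0,0.0056,-0.0087,0,0,0,0.0062,-0.0083,0]'
```

```text
time_s: 6.4
tool_pos: [483.7, -200.5, 234.3]
tool_rot: [-179.7, 0.0, 91.7]
force: [-10.1, -0.5, 4.1]
grip_width: 11.1
grip_force: 30.0
```

```bash
python3 -m handwheel '[0,0,0.0067,-0.0079,0,0,0,0.0071,-0.0075,0,0,0,0.0076,-0.007,0,0,0,0.008,-0.0066,0,0,0,0.0084,-0.0061,0,0,0,0.0088,-0.0055,0,0,0,0.0091,-0.005,0,0,0,0.0094,-0.0044,0,0,0,0.0096,-0.0038,0,0,0,0.0098,-0.0032,0]'
python3 -m handwheel '[0,0,0.01,-0.0026,0,0,0,0.0102,-0.002,0,0,0,0.0103,-0.0013,0,0,0,0.0103,-0.0007,0,0,0,0.0104,-0.0001,0,0,0,0.0103,0.0006,0,0,0,0.0103,0.0012,0,0,0,0.0102,0.0019,0,0,0,0.0101,0.0025,0,0,0,0,0,0]'
```

```text
time_s: 7.23
tool_pos: [571.3, -198.3, 292.4]
tool_rot: [179.9, 0.1, 91.7]
force: [-0.6, -2.3, -0.2]
grip_width: 11.0
grip_force: 30.0
time_s: 8.07
tool_pos: [665.0, -196.0, 290.8]
tool_rot: [179.8, 0.1, 91.7]
force: [0.0, -4.7, 3.0]
grip_width: 11.2
grip_force: 30.0
```

```bash
python3 -m handwheel '[0,0,0.0049,0.0014,0,0,0,0.005,0.0017,0,0,0,0,0,0,0,0,0,0,0,0,0,0,0,0,0.4,0,0,0,0,0.4,0,0,0,0,0.4,0,0,0,0,0.4,0,0,0,0,0.4,0,0,0,0]'
python3 - <<'E'
from h import *
s=manip.read_state();print(s["tool_pos"],s["force"],s["joints"])
E
```

```text
time_s: 8.9
tool_pos: [672.6, -192.9, 287.0]
tool_rot: [180.0, -0.1, 91.9]
force: [-0.0, -0.6, 0.3]
grip_width: 32.3
grip_force: 0.0
[ 672.63476276 -192.92428056  286.99544623] [-0.00630815 -0.57860257  0.2580433 ] [ 35.53059769  26.90849872 -32.53024133  69.41296719  14.02028609
  87.49428051   7.14392776]
```

```bash
python3 -m handwheel '[0.4,0,0,-0.01,0,0.4,0,0,-0.02,0,0.4,0,0,-0.02,0,0.4,-0.029,-0.018,0,0,0.4,-0.029,-0.018,0,0,0.4,-0.029,-0.018,0,0,0.4,-0.029,-0.018,0,0,0.4,-0.029,-0.018,0,0,0.4,-0.029,-0.018,0,0,0.4,0,0,0,0]'
python3 - <<'E'
from h import *
s=manip.read_state(); p=optics.get_image("wrist"); save(p,"w3"); print(s["tool_pos"],s["tool_rot"],s["time_s"])
import pickle; p["s"]=s; pickle.dump(p,open("w3.pkl","wb"))
print([(d["score"],np.round(d["box"],1)) for d in search_frame("seat",p)[:3]])
b=[554.3,-198.4];R=Ro.from_euler("z",1.67,degrees=True).as_matrix()
for X in [[50.5,88,135],[50.5,-88,135],[-50.5,-88,135],[-50.5,88,135],[0,0,18],[0,25,18],[0,-25,18]]:
    print(X,np.round(proj(p,R@X+[*b,0],s)))
t=optics.get_image("top"); c=optics.get_image("scene")
a=cv2.resize(np.hstack([t["image"][130:310,290:460],c["image"][130:310,80:250]]),None,fx=2.3,fy=2.3)
cv2.imwrite("pics/l.png",a[:,:,::-1])
print([(d["score"],np.round(d["box"],1)) for d in search_frame("seat",t)[:3]])
E
```

```text
time_s: 9.73
tool_pos: [564.4, -381.1, 337.8]
tool_rot: [-179.8, 0.3, 91.1]
force: [-1.1, -0.3, -0.8]
grip_width: 34.2
grip_force: 0.0
[ 564.37619847 -381.13774736  337.7682907 ] [-179.83197125    0.32610802   91.05754799] 9.7333
[(0.71, array([216. ,   0. , 287.1,  53.6]))]
[50.5, 88, 135] [[ 305. -147.]]
[50.5, -88, 135] [[299.  72.]]
[-50.5, -88, 135] [[199.  73.]]
[-50.5, 88, 135] [[ 186. -145.]]
[0, 0, 18] [[250.   4.]]
[0, 25, 18] [[250. -19.]]
[0, -25, 18] [[250.  26.]]
[(0.7, array([334.8, 187.3, 383. , 228.1])), (0.51, array([118.1, 155. , 250.6, 230.8]))]
```

View pics/w3.png

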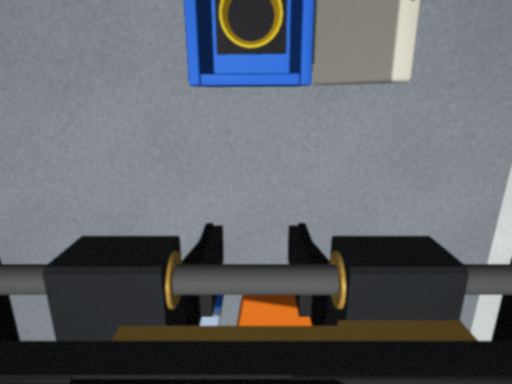

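View pics/l.png

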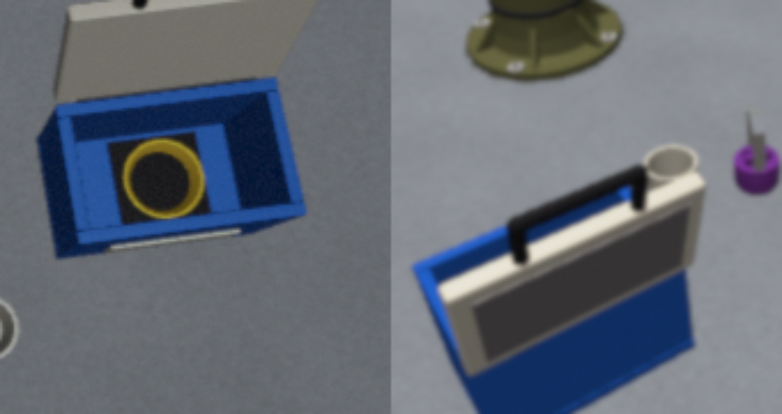

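The lid stands open on its stop. The seat ring shows at about (251,14) in the wrist view and about (361,207) in the top view.

Run:
```python
from h import *
import pickle
p=pickle.load(open("w3.pkl","rb"))
def ring(p,u,v,s=None):
    m=cv2.inRange(cv2.cvtColor(p["image"],cv2.COLOR_RGB2HSV),(20,120,60),(35,255,255))
    n,l,st,c=cv2.connectedComponentsWithStats(m)
    k=[i for i in range(1,n) if st[i,4]>60 and np.hypot(*(c[i]-[u,v]))<60]
    pts=np.argwhere(np.isin(l,k))[:,::-1]; h=cv2.convexHull(pts.astype(np.int32))[:,0]
    # back-project outline on z=32, circle fit (ignore image-border)
    h=np.array([q for q in h if q[1]>1]); W=np.array([onz(p,q,32,s)[:2] for q in h])
    A=np.c_[2*W,np.ones(len(W))]; r=np.linalg.lstsq(A,(W**2).sum(1),rcond=None)[0]
    print(len(h),r[:2],np.sqrt(r[2]+r[0]**2+r[1]**2),st[k].tolist())
print("old wrist");ring(p,251,14,p["s"])
s=manip.read_state();w=optics.get_image("wrist");print(s["tool_pos"],s["tool_rot"]);ring(w,251,14,s)
t=optics.get_image("top");ring(t,361,207)
# rim of box in wrist: bottom-inner corner check
R=Ro.from_euler("z",1.67,degrees=True).as_matrix()
for y in(-25,0,25): print(y,(R@[0,y,0]+[554.3,-198.4,0])[:2])
for n in("scene","top"):
    P=optics.get_image(n);
    # blue carrier caps/band check
    a=P["image"]; m=cv2.inRange(cv2.cvtColor(a,cv2.COLOR_RGB2HSV),(100,140,60),(125,255,255)); nn,l,st,c=cv2.connectedComponentsWithStats(m)
    print(n,[(st[i].tolist(),np.round(c[i],1).tolist()) for i in range(1,nn) if st[i,4]>8])
```

```text
old wrist
21 [ 555.51750935 -211.48349305] 40.718384492096476 [[218, 0, 66, 49, 1135]]
[ 570.83292137 -369.53026663  337.86867255] [ 1.79932944e+02 -4.81872363e-02  9.19416576e+01]
24 [ 555.39939237 -211.46283598] 40.71387571096778 [[214, 0, 65, 60, 1536]]
26 [ 554.6755167 -212.2366879] 40.35472425112785 [[343, 190, 36, 35, 498]]
-25 [ 555.02857179 -223.38938141]
0 [ 554.3 -198.4]
25 [ 553.57142821 -173.41061859]
scene [([55, 0, 12, 16, 86], [60.7, 5.6]), ([85, 39, 29, 81, 558], [99.3, 81.7]), ([461, 151, 39, 29, 548], [480.0, 164.8]), ([305, 167, 4, 8, 21], [306.5, 170.3]), ([388, 167, 124, 90, 691], [459.2, 227.9]), ([311, 168, 4, 6, 17], [312.1, 170.4]), ([305, 182, 12, 6, 35], [310.7, 184.8]), ([139, 210, 46, 25, 240], [162.1, 222.0]), ([90, 229, 121, 97, 3911], [153.8, 281.3])]
top [([0, 82, 73, 141, 1233], [43.6, 147.1]), ([307, 164, 116, 78, 4235], [361.4, 199.6]), ([158, 225, 6, 5, 20], [160.7, 227.2]), ([162, 225, 11, 13, 19], [168.4, 231.9]), ([152, 227, 4, 4, 16], [153.5, 228.5])]
```

```bash
cat > plan.py <<'E'
import numpy as np,sys
# plan x0 y0 yaw0 x1 y1 yaw1 n : print tool-axis shifts (m) and turn
x0,y0,a0,x1,y1,a1,n=map(float,sys.argv[1:]);n=int(n)
t=-np.radians(a1-a0)/n
for i in range(n):
    a=np.radians(a0)-t*(i+.5)*1; a=np.radians(a0)-t*i
    d=np.array([x1-x0,y1-y0])/n/1e3
    print(round(d@[np.cos(a),np.sin(a)],4),round(d@[np.sin(a),-np.cos(a)],4),round(t,4))
E
python3 plan.py 570.5 -369.5 91.9 420 228 4.4 18
```

```text
0.0335 -0.0073 0.0848
0.0327 -0.0101 0.0848
0.0317 -0.0128 0.0848
0.0305 -0.0154 0.0848
0.0291 -0.018 0.0848
0.0275 -0.0204 0.0848
0.0257 -0.0226 0.0848
0.0237 -0.0247 0.0848
0.0215 -0.0267 0.0848
0.0191 -0.0284 0.0848
0.0167 -0.0299 0.0848
0.0141 -0.0312 0.0848
0.0114 -0.0323 0.0848
0.0086 -0.0331 0.0848
0.0058 -0.0337 0.0848
0.0029 -0.0341 0.0848
-0.0 -0.0342 0.0848
-0.0029 -0.0341 0.0848
```

```bash
python3 -m handwheel '[1,0.0335,-0.0073,0,0.0848,1,0.0327,-0.0101,0,0.0848,1,0.0317,-0.0128,0,0.0848,1,0.0305,-0.0154,0,0.0848,1,0.0291,-0.018,0,0.0848,1,0.0275,-0.0204,0,0.0848,1,0.0257,-0.0226,0,0.0848,1,0.0237,-0.0247,0,0.0848,1,0.0215,-0.0267,0,0.0848,1,0.0191,-0.0284,0,0.0848]'
python3 -m handwheel '[1,0.0167,-0.0299,0,0.0848,1,0.0141,-0.0312,0,0.0848,1,0.0114,-0.0323,0,0.0848,1,0.0086,-0.0331,0,0.0848,1,0.0058,-0.0337,0,0.0848,1,0.0029,-0.0341,0,0.0848,1,0,-0.0342,0,0.0848,1,-0.0029,-0.0341,0,0.0848,1,0,0,0,0,1,0,0,0,0]'
python3 - <<'E'
from h import *
import pickle
optics.get_image("top")
s=manip.read_state(); p=optics.get_image("wrist"); p["s"]=s; pickle.dump(p,open("w4.pkl","wb"));save(p,"w4"); print(s["tool_pos"],s["tool_rot"],s["time_s"],s["joints"])
for q in("carrier_blue","stand"): print(q,[(d["score"],np.round(d["box"],1)) for d in search_frame(q,p)[:3]])
b=[556,153,0];R=Ro.from_euler("z",4.4,degrees=True).as_matrix()
for n,X in dict(saddle=[0,75,189],tip=[-22,75,203],blockc=[0,75,128],blockL=[0,102,128],blockR=[0,48,128],barj=[80,75,199],saddleB=[0,-75,189]).items(): print(n,np.round(proj(p,R@X+b,s)))
E
```

```text
time_s: 11.02
tool_pos: [485.9, -37.2, 337.5]
tool_rot: [179.9, 0.0, 43.0]
force: [0.5, 0.3, 0.5]
grip_width: 85.5
grip_force: 0.0
time_s: 11.85
tool_pos: [418.8, 228.8, 337.6]
tool_rot: [180.0, -0.0, 4.7]
force: [0.2, -1.5, -0.1]
grip_width: 87.0
grip_force: 0.0
[419.81659632 226.65601421 337.38639501] [ 1.79939722e+02 -2.28346628e-02  4.50614263e+00] 11.9 [  30.23546915   -5.07282974  -57.13033257   95.46671565   -4.19929722
   87.30053516 -112.0878918 ]
carrier_blue [(0.92, array([177.9, 145.9, 215.9, 193.8])), (0.89, array([338.5, 119.4, 390.9, 166. ])), (0.85, array([159.3,  37.5, 207.2,  89.4]))]
stand [(0.62, array([228.5,   0. , 463.5,  59. ]))]
saddle [[267.  26.]]
tip [[267.  53.]]
blockc [[265.  38.]]
blockL [[238.  38.]]
blockR [[292.  38.]]
barj [[268. -98.]]
saddleB [[450.  26.]]
```

View pics/w4.png

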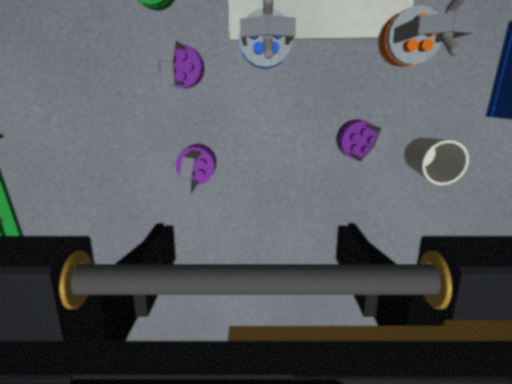

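The blue block is centred at about (266,40), against a prediction of (265,38), and its strap is level in the picture. I move closer for a finer look.

```bash
python3 -m handwheel '[1,0.006,0,0.01,0,1,0.006,0,0.01,0,1,0.006,0,0.01,0,1,0.006,0,0.01,0,1,0.006,0,0.01,0,1,0.005,0,0,0,1,0,0,0,0,1,0,0,0,0,1,0,0,0,0,1,0,0,0,0]'
python3 - <<'E'
from h import *
import pickle
s=manip.read_state(); p=optics.get_image("wrist"); p["s"]=s; pickle.dump(p,open("w5.pkl","wb")); print(s["tool_pos"],s["tool_rot"],s["time_s"])
b=[556,153,0];R=Ro.from_euler("z",4.4,degrees=True).as_matrix()
for n,X in dict(legL=[0,98,182],legR=[0,52,182],peak=[0,75,194],tip=[-22,75,203],blockL=[0,102,128],blockR=[0,48,128],blockF=[-27,75,128],sadfar=[11,75,189],barj=[80,75,199]).items(): print(n,np.round(proj(p,R@X+b,s),1))
cv2.imwrite("pics/c5.png",cv2.resize(p["image"][0:160,170:370],None,fx=3.5,fy=3.5,interpolation=2)[:,:,::-1])
E
```

```text
time_s: 12.88
tool_pos: [455.1, 229.0, 287.8]
tool_rot: [180.0, -0.0, 4.3]
force: [-1.1, -0.1, -0.4]
grip_width: 86.8
grip_force: 0.0
[455.14225313 228.96687058 287.78963307] [ 1.79992041e+02 -4.69025387e-02  4.33290666e+00] 12.8833
legL [[235.7  68.3]]
legR [[299.   68.1]]
peak [[267.9  67. ]]
tip [[268.1 100.2]]
blockL [[234.6  72.5]]
blockR [[295.8  72.4]]
blockF [[265. 104.]]
sadfar [[267.8  50.7]]
barj [[269.4 -73.4]]
```

View pics/c5.png

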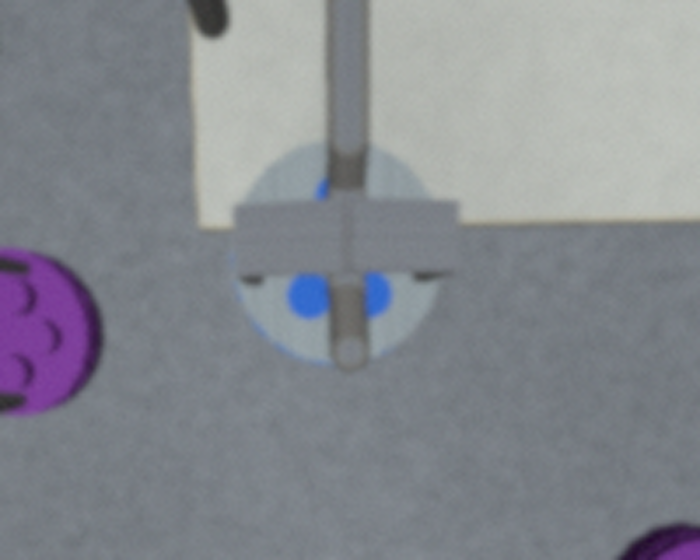

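The strap centre is at about (269,68), against a prediction of (267.7,67). That means a 1 mm correction.

```bash
python3 -m handwheel '[1,0.0157,0.0015,0.003,0,1,0.0157,0.0015,0.003,0,1,0.0157,0.0015,0.003,0,1,0.0157,0.0015,0.003,0,1,0.0157,0.0016,0.003,0,1,0.0156,0.0016,0.003,0,1,0,0,0.005,0,1,0,0,0.005,0,1,0,0,0,0,1,0,0,0,0]'
python3 - <<'E'
from h import *
s=manip.read_state();print(s["tool_pos"],s["tool_rot"])
E
python3 -m handwheel '[1,0,0,0.01,0,1,0,0,0.013,0,1,0,0,0.013,0,1,0,0,0.013,0,1,0,0,0.013,0,1,0,0,0.013,0,1,0,0,0.01,0,1,0,0,0.005,0,1,0,0,0,0,1,0,0,0,0]'
```

```text
time_s: 13.77
tool_pos: [548.5, 227.0, 259.3]
tool_rot: [180.0, 0.0, 4.4]
force: [0.6, -0.0, 0.1]
grip_width: 86.6
grip_force: 0.0
[548.46407698 226.97201951 259.30873617] [1.79955749e+02 2.66842304e-02 4.38008865e+00]
time_s: 14.6
tool_pos: [549.7, 226.8, 169.2]
tool_rot: [-180.0, 0.0, 4.3]
force: [0.1, -0.6, 0.6]
grip_width: 87.0
grip_force: 0.0
```

```bash
python3 -m handwheel '[0,0,0,0,0,0,0,0,0,0,0,0,0,0,0,0,0,0,0,0,0,0,0,0,0,0,0,0,0,0,0,0,0,0,0,0,0,0,0,0,0,0,0,0,0,0,0,0,0,0]'
python3 -m handwheel '[0,0,0,-0.003,0,0,0,0,-0.004,0,0,0,0,-0.004,0,0,0,0,-0.004,0,0,0,0,-0.004,0,0,0,0,-0.004,0,0,0,0,-0.002,0,0,0,0,0,0,0,0,0,0,0,0,0,0,0,0]'
```

```text
time_s: 15.43
tool_pos: [549.7, 226.6, 169.4]
tool_rot: [180.0, -0.0, 4.3]
force: [-0.1, 0.3, 0.2]
grip_width: 46.2
grip_force: 29.9
time_s: 16.27
tool_pos: [549.5, 226.5, 194.1]
tool_rot: [180.0, 0.0, 4.3]
force: [0.3, 0.3, -2.1]
grip_width: 45.9
grip_force: 29.9
```

```bash
python3 -m handwheel '[0,-0.006,0,0,0,0,-0.012,0,0,0,0,-0.014,0,0,0,0,-0.014,0,0,0,0,-0.014,0,0,0,0,-0.01,0,-0.01,0,0,0,0,-0.02,0,0,0,0,-0.025,0,0,0,0,-0.025,0,0,0,0,-0.025,0]'
python3 plan.py 479.7 221.5 4.3 555 -212 1.7 20 | sed -n '1p;10p;20p'
```

```text
time_s: 17.1
tool_pos: [478.9, 221.4, 300.1]
tool_rot: [179.9, 0.0, 4.4]
force: [0.3, 0.3, -1.8]
grip_width: 46.1
grip_force: 29.9
0.0021 0.0219 0.0023
0.0026 0.0218 0.0023
0.0031 0.0218 0.0023
```

```bash
python3 -m handwheel '[0,0.0022,0.01,0,0.0023,0,0.0023,0.02,0,0.0023,0,0.0023,0.024,0,0.0023,0,0.0024,0.024,0,0.0023,0,0.0024,0.024,0,0.0023,0,0.0025,0.024,0,0.0023,0,0.0025,0.024,0,0.0023,0,0.0026,0.024,0,0.0023,0,0.0026,0.024,0,0.0023,0,0.0027,0.024,0,0.0023]'
python3 -m handwheel '[0,0.0027,0.024,0,0.0023,0,0.0027,0.024,0,0.0023,0,0.0028,0.024,0,0.0023,0,0.0028,0.024,0,0.0023,0,0.0028,0.024,0,0.0023,0,0.0029,0.024,0,0.0023,0,0.003,0.024,0,0.0023,0,0.003,0.024,0,0.0023,0,0.003,0.015,0,0.0023,0,0.003,0.007,0,0.0023]'
python3 -m handwheel '[0,0,0,0,0,0,0,0,0,0,0,0,0,0,0,0,0,0,0,0,0,0,0,0,0,0,0,0,0,0,0,0,0,0,0,0,0,0,0,0,0,0,0,0,0,0,0,0,0,0]'
```

```text
time_s: 17.93
tool_pos: [517.8, 0.1, 298.4]
tool_rot: [180.0, 0.1, 3.0]
force: [0.7, 0.6, -1.8]
grip_width: 45.8
grip_force: 29.9
time_s: 18.77
tool_pos: [555.6, -214.4, 298.1]
tool_rot: [180.0, 0.1, 1.4]
force: [-0.9, 0.1, -1.9]
grip_width: 45.8
grip_force: 29.9
time_s: 19.6
tool_pos: [556.4, -211.2, 299.4]
tool_rot: [180.0, 0.0, 1.7]
force: [1.2, 0.4, -2.4]
grip_width: 45.8
grip_force: 29.9
```

```bash
python3 -m handwheel '[0,-0.001,0,0.01,0,0,0,0,0.02,0,0,0,0,0.02,0,0,0,0,0.02,0,0,0,0,0.02,0,0,0,0,0.02,0,0,0,0,0.02,0,0,0,0,0.015,0,0,0,0,0,0,0,0,0,0,0]'
python3 -m handwheel '[0,0,0,0.01,0,0,0,0,0.01,0,0,0,0,0.01,0,0,0,0,0.007,0,0,0,0,0.004,0,0,0,0,0.003,0,0,0,0,0.002,0,0,0,0,0.002,0,0,0,0,0,0,0,0,0,0,0]'
```

```text
time_s: 20.43
tool_pos: [554.6, -211.0, 153.2]
tool_rot: [-179.9, 0.1, 1.7]
force: [0.6, -0.6, -2.2]
grip_width: 45.7
grip_force: 29.9
time_s: 21.27
tool_pos: [555.6, -211.2, 106.6]
tool_rot: [180.0, -0.0, 1.7]
force: [-0.0, 0.0, -2.1]
grip_width: 45.7
grip_force: 29.9
```

```bash
python3 -m handwheel '[0,0,0,0.001,0,0,0,0,0.001,0,0,0,0,0.001,0,0,0,0,0.001,0,0,0,0,0.001,0,0,0,0,0.001,0,0,0,0,0.001,0,0,0,0,0,0,0,0,0,0,0,0,0,0,0,0]'
python3 -m handwheel '[0,0,0,0.0005,0,0,0,0,0,0,0,0,0,0.0005,0,0,0,0,0,0,0,0,0,0.0005,0,0,0,0,0,0,0,0,0,0.0005,0,0,0,0,0,0,0,0,0,0,0,0,0,0,0,0]'
```

```text
time_s: 22.1
tool_pos: [555.5, -211.2, 99.4]
tool_rot: [180.0, -0.0, 1.7]
force: [0.2, 0.5, -1.8]
grip_width: 45.9
grip_force: 29.9
time_s: 22.93
tool_pos: [555.5, -211.2, 97.3]
tool_rot: [180.0, -0.0, 1.7]
force: [0.5, 0.6, -1.8]
grip_width: 45.9
grip_force: 29.9
```

```bash
python3 -m handwheel '[0,0,0,0.0005,0,0,0,0,0,0,0,0,0,0.0005,0,0,0,0,0,0,0,0,0,0.0005,0,0,0,0,0,0,0,0,0,0,0,0,0,0,0,0,0,0,0,0,0,0,0,0,0,0]'
```

```text
time_s: 23.77
tool_pos: [555.5, -211.2, 95.8]
tool_rot: [180.0, -0.0, 1.7]
force: [0.7, 0.2, -1.7]
grip_width: 45.4
grip_force: 29.9
```

```bash
python3 -m handwheel '[0,0,0,0.0005,0,0,0,0,0,0,0,0,0,0.0005,0,0,0,0,0,0,0,0,0,0.0005,0,0,0,0,0,0,0,0,0,0,0,0,0,0,0,0,0,0,0,0,0,0,0,0,0,0]'
python3 - <<'E'
from h import *
p=optics.get_image("top"); c=optics.get_image("scene")
a=cv2.resize(np.hstack([p["image"][140:270,300:430],c["image"][170:300,80:210]]),None,fx=3,fy=3)
cv2.imwrite("pics/in.png",a[:,:,::-1]); print(manip.read_state()["tool_pos"],manip.read_state()["force"])
E
```

```text
time_s: 24.6
tool_pos: [555.8, -211.2, 95.6]
tool_rot: [180.0, -0.0, 1.7]
force: [-3.1, -0.0, 7.8]
grip_width: 46.0
grip_force: 29.9
[ 555.77350532 -211.20278447   95.57774402] [-2.85852869  1.56689143  7.57702634]
```

View pics/in.png

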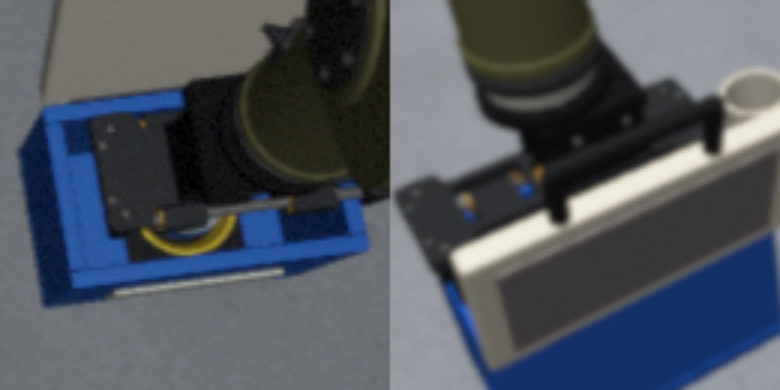

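Force went from -1.8 to +7.8 N at the floor height, so the carrier is standing on the seat floor and the top view shows it centred in the collar. I release and rise.

```bash
python3 -m handwheel '[0.75,0,0,0,0,0.75,0,0,0,0,0.75,0,0,0,0,0.75,0,0,0,0,0.75,0,0,0,0,0.75,0,0,-0.005,0,0.75,0,0,-0.01,0,0.75,0,0,-0.015,0,0.75,0,0,-0.02,0,0.75,0,0,-0.02,0]'
python3 -m handwheel '[0.75,0,0,-0.025,0,0.75,0,0,-0.03,0,0.75,0,0,-0.03,0,0.75,0,0,-0.03,0,0.75,0,0,-0.03,0,0.75,0,0,-0.03,0,0.75,0,0,-0.025,0,0.75,0,0,0,0,0.75,0,0,0,0,0.75,0,0,0,0]'
python3 - <<'E'
from h import *
s=manip.read_state()
p=optics.get_image("top"); c=optics.get_image("scene")
print(s["joints"],s["tool_pos"])
print([(d["score"],np.round(d["box"]).tolist()) for d in search_frame("carrier_blue",c)[:5]])
w=optics.get_image("wrist")
a=cv2.resize(np.hstack([p["image"][120:270,290:440],w["image"][0:300:2,0:512:2][:150]]),None,fx=1.9,fy=1.9)
cv2.imwrite("pics/in2.png",a[:,:,::-1])
E
python3 plan.py 555.5 -211.2 1.7 672 -196.5 91.8 14
```

```text
time_s: 25.53
tool_pos: [555.4, -211.0, 165.7]
tool_rot: [-180.0, -0.0, 1.7]
force: [0.2, -0.0, -0.7]
grip_width: 65.4
grip_force: 0.0
time_s: 26.37
tool_pos: [555.2, -211.0, 364.2]
tool_rot: [180.0, 0.0, 1.7]
force: [-0.1, -0.2, -0.1]
grip_width: 65.3
grip_force: 0.0
[ 52.50495582  13.69838562 -42.04424814  77.86546627   9.14376535
  91.86662175 -76.72160786] [ 555.20979058 -210.98683876  364.19432065]
[(0.87, [230.0, 179.0, 251.0, 216.0]), (0.83, [314.0, 161.0, 338.0, 197.0]), (0.77, [282.0, 139.0, 301.0, 179.0]), (0.63, [351.0, 171.0, 368.0, 209.0])]
0.0083 -0.0008 -0.1123
0.0084 0.0001 -0.1123
0.0083 0.0011 -0.1123
0.0081 0.002 -0.1123
0.0079 0.0029 -0.1123
0.0075 0.0038 -0.1123
0.007 0.0046 -0.1123
0.0065 0.0053 -0.1123
0.0058 0.006 -0.1123
0.0051 0.0066 -0.1123
0.0043 0.0072 -0.1123
0.0035 0.0076 -0.1123
0.0026 0.008 -0.1123
0.0017 0.0082 -0.1123
```

View pics/in2.png

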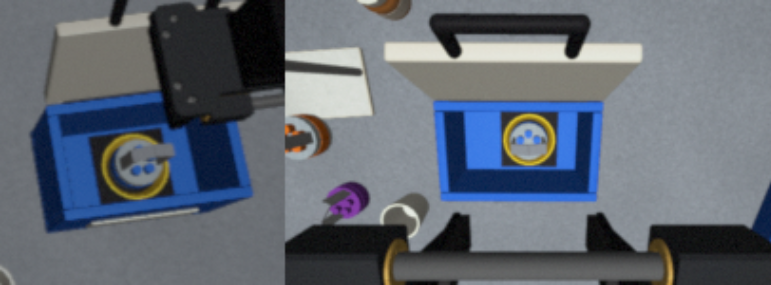

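The blue carrier stands upright inside the yellow ring, the lid is open and the orange carrier is on its hook. I go back to the bar.

```bash
python3 -m handwheel '[0.6,0.0083,-0.0008,0,-0.1123,0.6,0.0084,0.0001,0,-0.1123,0.6,0.0083,0.0011,0,-0.1123,0.6,0.0081,0.002,0,-0.1123,0.6,0.0079,0.0029,0,-0.1123,0.6,0.0075,0.0038,0,-0.1123,0.6,0.007,0.0046,0,-0.1123,0.6,0.0065,0.0053,0,-0.1123,0.6,0.0058,0.006,0,-0.1123,0.6,0.0051,0.0066,0,-0.1123]'
python3 -m handwheel '[0.6,0.0043,0.0072,0,-0.1123,0.6,0.0035,0.0076,0,-0.1123,0.6,0.0026,0.008,0,-0.1123,0.6,0.0017,0.0082,0,-0.1123,0.6,0,0,0,0,0.6,0,0,0,0,0.6,0,0,0,0,0.6,0,0,0,0,0.6,0,0,0,0,0.6,0,0,0,0]'
python3 - <<'E'
from h import *
s=manip.read_state();print(s["tool_pos"],s["tool_rot"])
w=optics.get_image("wrist");print([(d["score"],np.round(d["box"]).tolist()) for d in search_frame("lid_handle",w)[:2]])
R=Ro.from_euler("z",1.67,degrees=True).as_matrix()
for y in(-45,45): print(proj(w,R@[62.5+53.7,y,293.3]+[554.3,-198.4,0],s))
E
```

```text
time_s: 27.4
tool_pos: [638.7, -200.7, 363.3]
tool_rot: [-179.9, 0.0, 66.3]
force: [-0.5, 0.1, 0.0]
grip_width: 52.0
grip_force: 0.0
time_s: 28.23
tool_pos: [671.5, -196.8, 364.7]
tool_rot: [180.0, 0.0, 91.7]
force: [0.8, 0.3, -0.9]
grip_width: 52.5
grip_force: 0.0
[ 671.49495242 -196.84655429  364.65550461] [1.79994504e+02 4.29537875e-02 9.16949608e+01]
[(0.6, [208.0, 58.0, 264.0, 264.0])]
[[252.87129031 261.28256702]]
[[252.5519962  140.09575957]]
```

Aligned, so I descend 76 mm and close.

```bash
python3 -m handwheel '[0.6,0,0,0.01,0,0.6,0,0,0.012,0,0.6,0,0,0.012,0,0.6,0,0,0.012,0,0.6,0,0,0.012,0,0.6,0,0,0.01,0,0.6,0,0,0.006,0,0.6,0,0,0.002,0,0.6,0,0,0,0,0.6,0,0,0,0]'
python3 -m handwheel '[0,0,0,0,0,0,0,0,0,0,0,0,0,0,0,0,0,0,0,0,0,0,0,0,0,0,0,0,0,0,0,0,0,0,0,0,0,0,0,0,0,0,0,0,0,0,0,0,0,0]'
python3 - <<'E'
import numpy as np
th=np.linspace(1.85,-0.01,37); x=-167*np.cos(th)+8*np.sin(th); z=167*np.sin(th)+8*np.cos(th)
print(",".join(f"0,0,{a/1e3:.4f},{-b/1e3:.4f},0" +("\n" if i%10==9 else "") for i,(a,b) in enumerate(zip(np.diff(x),np.diff(z)))))
E
```

```text
time_s: 29.17
tool_pos: [672.1, -196.6, 288.8]
tool_rot: [180.0, 0.0, 91.8]
force: [-0.5, 0.7, 0.2]
grip_width: 52.2
grip_force: 0.0
time_s: 30.0
tool_pos: [670.4, -196.7, 288.3]
tool_rot: [-179.8, 0.0, 91.8]
force: [-5.5, 1.3, 1.0]
grip_width: 11.0
grip_force: 30.0
0,0,-0.0082,-0.0026,0,0,0,-0.0084,-0.0021,0,0,0,-0.0085,-0.0017,0,0,0,-0.0085,-0.0013,0,0,0,-0.0086,-0.0008,0,0,0,-0.0086,-0.0004,0,0,0,-0.0086,0.0001,0,0,0,-0.0086,0.0005,0,0,0,-0.0086,0.0010,0,0,0,-0.0085,0.0014,0
,0,0,-0.0084,0.0018,0,0,0,-0.0083,0.0023,0,0,0,-0.0082,0.0027,0,0,0,-0.0081,0.0031,0,0,0,-0.0079,0.0035,0,0,0,-0.0077,0.0039,0,0,0,-0.0075,0.0043,0,0,0,-0.0072,0.0047,0,0,0,-0.0070,0.0051,0,0,0,-0.0067,0.0054,0
,0,0,-0.0064,0.0058,0,0,0,-0.0061,0.0061,0,0,0,-0.0058,0.0064,0,0,0,-0.0055,0.0067,0,0,0,-0.0051,0.0070,0,0,0,-0.0047,0.0072,0,0,0,-0.0044,0.0075,0,0,0,-0.0040,0.0077,0,0,0,-0.0036,0.0079,0,0,0,-0.0032,0.0080,0
,0,0,-0.0027,0.0082,0,0,0,-0.0023,0.0083,0,0,0,-0.0019,0.0084,0,0,0,-0.0014,0.0085,0,0,0,-0.0010,0.0086,0,0,0,-0.0005,0.0086,0
```

```bash
python3 -m handwheel '[0,0,-0.01,-0.0026,0,0,0,-0.0084,-0.0021,0,0,0,-0.0085,-0.0017,0,0,0,-0.0085,-0.0013,0,0,0,-0.0086,-0.0008,0,0,0,-0.0086,-0.0004,0,0,0,-0.0086,0.0001,0,0,0,-0.0086,0.0005,0,0,0,-0.0086,0.001,0,0,0,-0.0085,0.0014,0]'
python3 -m handwheel '[0,0,-0.0084,0.0018,0,0,0,-0.0083,0.0023,0,0,0,-0.0082,0.0027,0,0,0,-0.0081,0.0031,0,0,0,-0.0079,0.0035,0,0,0,-0.0077,0.0039,0,0,0,-0.0075,0.0043,0,0,0,-0.0072,0.0047,0,0,0,-0.007,0.0051,0,0,0,-0.0067,0.0054,0]'
```

```text
time_s: 30.83
tool_pos: [583.9, -198.8, 293.8]
tool_rot: [-180.0, -0.0, 91.8]
force: [1.3, 2.3, 1.7]
grip_width: 11.1
grip_force: 30.0
time_s: 31.67
tool_pos: [507.1, -200.9, 256.8]
tool_rot: [-180.0, -0.1, 91.8]
force: [-0.5, 4.7, 1.6]
grip_width: 11.3
grip_force: 30.0
```

```bash
python3 -m handwheel '[0,0,-0.0064,0.0058,0,0,0,-0.0061,0.0061,0,0,0,-0.0058,0.0064,0,0,0,-0.0055,0.0067,0,0,0,-0.0051,0.007,0,0,0,-0.0047,0.0072,0,0,0,-0.0044,0.0075,0,0,0,-0.004,0.0077,0,0,0,-0.0036,0.0079,0,0,0,-0.0032,0.008,0]'
python3 -m handwheel '[0,0,-0.0027,0.0082,0,0,0,-0.0023,0.0083,0,0,0,-0.0019,0.0084,0,0,0,-0.0014,0.0085,0,0,0,-0.001,0.008,0,0,0,-0.0004,0.004,0,0,0,-0.0001,0.002,0,0,0,0,0,0,0,0,0,0,0,0,0,0,0,0]'
```

```text
time_s: 32.5
tool_pos: [458.6, -202.3, 186.3]
tool_rot: [-180.0, -0.1, 91.8]
force: [3.0, 4.7, -0.3]
grip_width: 11.0
grip_force: 30.0
time_s: 33.33
tool_pos: [449.7, -202.5, 140.9]
tool_rot: [180.0, -0.0, 91.8]
force: [-0.2, 7.5, 11.9]
grip_width: 10.8
grip_force: 30.0
```

```bash
python3 -m handwheel '[0,0,0,0.001,0,0,0,0,0,0,0,0,0,0.001,0,0,0,0,0,0,0,0,0,0,0,0,0,0,0,0,0,0,0,0,0,0,0,0,0,0,0,0,0,0,0,0,0,0,0,0]'
python3 - <<'E'
from h import *
c=optics.get_image("scene");t=optics.get_image("top")
a=cv2.imread("pics/scene0.png")[:,:,::-1]
for y0,y1,x0,x1 in((195,330,85,215),):
    d=np.abs(a[y0:y1,x0:x1].astype(int)-c["image"][y0:y1,x0:x1]).sum(2); m=d>60; print(m.sum(), np.argwhere(m).min(0) if m.any() else 0,np.argwhere(m).max(0) if m.any() else 0)
    # hinge-far/near edges: fraction changed in columns/rows
    print(m.reshape(9,15,130).sum(1).reshape(9,13,10).sum(2))
E
```

```text
time_s: 34.17
tool_pos: [449.8, -202.6, 140.6]
tool_rot: [-179.9, 0.0, 91.8]
force: [-6.2, 8.9, 24.8]
grip_width: 10.7
grip_force: 30.0
921 [ 0 18] [26 71]
[[  0   4 105 150 145 136 126  20   0   0   0   0   0]
 [  0   0   0  74 100  52   9   0   0   0   0   0   0]
 [  0   0   0   0   0   0   0   0   0   0   0   0   0]
 [  0   0   0   0   0   0   0   0   0   0   0   0   0]
 [  0   0   0   0   0   0   0   0   0   0   0   0   0]
 [  0   0   0   0   0   0   0   0   0   0   0   0   0]
 [  0   0   0   0   0   0   0   0   0   0   0   0   0]
 [  0   0   0   0   0   0   0   0   0   0   0   0   0]
 [  0   0   0   0   0   0   0   0   0   0   0   0   0]]
```

The contact is stiff and the lid's pixels match the initial shut picture, so it is closed. I ease off, open and retreat upward.

```bash
python3 -m handwheel '[0,0,0,-0.0015,0,0,0,0,0,0,0.4,0,0,0,0,0.4,0,0,0,0,0.4,0,0,0,0,0.4,0,0,0,0,0.4,0,0,-0.004,0,0.4,0,0,-0.01,0,0.4,0,0,-0.015,0,0.4,0,0,-0.02,0]'
python3 -m handwheel '[0.4,0,0,-0.02,0,0.4,0,0,-0.02,0,0.4,0,0,-0.02,0,0.4,0,0,-0.02,0,0.4,-0.02,0,-0.01,0,0.4,-0.02,0,0,0,0.4,-0.02,0,0,0,0.4,-0.02,0,0,0,0.4,-0.02,0,0,0,0.4,0,0,0,0]'
python3 - <<'E'
from h import *
optics.get_image("top")
for n in("scene","top"):
    c=optics.get_image(n); a=cv2.imread(f"pics/{n}0.png")[:,:,::-1]
    d=(np.abs(a.astype(int)-c["image"]).sum(2)>70).astype(np.uint8)
    k,l,st,ce=cv2.connectedComponentsWithStats(d); print(n,[st[i].tolist() for i in range(1,k) if st[i,4]>15])
    for q in("lid","jar","beaker"): print(q,[(round(e["score"],2),np.round(e["box"]).tolist()) for e in search_frame(q,c)[:1]])
print(manip.read_state()["tool_pos"])
E
```

```text
time_s: 35.1
tool_pos: [448.7, -203.2, 188.5]
tool_rot: [-179.9, -0.1, 91.8]
force: [0.1, 0.3, 0.8]
grip_width: 34.4
grip_force: 0.0
time_s: 35.93
tool_pos: [451.2, -308.5, 278.4]
tool_rot: [180.0, 0.0, 91.4]
force: [-0.3, -0.9, 0.0]
grip_width: 35.0
grip_force: 0.0
scene [[0, 0, 83, 193, 7674], [118, 7, 27, 50, 308], [99, 53, 7, 14, 48], [119, 57, 15, 18, 82], [145, 56, 12, 6, 38], [127, 60, 12, 12, 34], [156, 63, 4, 5, 16], [130, 69, 4, 8, 21], [162, 85, 3, 14, 31], [109, 91, 9, 16, 65], [122, 93, 9, 8, 54], [296, 156, 22, 22, 255], [296, 176, 6, 7, 31], [300, 179, 18, 12, 123]]
lid [(0.64, [87.0, 201.0, 208.0, 286.0])]
jar [(0.71, [268.0, 266.0, 295.0, 315.0])]
beaker [(0.89, [188.0, 193.0, 216.0, 227.0])]
top [[449, 159, 63, 143, 5865], [152, 213, 22, 26, 290], [140, 223, 8, 6, 30], [152, 226, 5, 6, 24]]
lid [(0.66, [311.0, 162.0, 425.0, 256.0])]
jar []
beaker [(0.93, [267.0, 257.0, 300.0, 290.0])]
[ 452.64012425 -302.72206728  278.5339519 ]
```

Apart from the robot, the only change from the first pictures is the missing blue carrier. The lid is shut and the jar, beaker and orange carrier have not moved.

```bash
python3 -c "
from workcell import manip
print(manip.job_done())"
```

```text
the job is handed in; nothing more can be done
None
```

The blue carrier stands in the yellow seat, the lid was guided fully shut, the orange carrier, jar and beaker show no movement in the pictures, and the job is handed in at about 36 s (the hand-in returned no verdict).

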